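# Put the mixed-up capping heads back on their own stands

## Robot

A 6-joint arm with a two-finger parallel gripper is mounted at the origin on the work surface. World frame = base frame: x ahead of the robot, y to its left, z up, the work surface at z = 0. Lengths are in m, angles in rad, forces in N, time in s.
With the tool pointing down it reaches from about 0.35 to 0.85 m from the base axis. Payload 8.1 kg.
Tool frame: the origin (TCP) lies midway between the tips of the shut fingers; the grasp point (between the pads) lies 19 mm behind it; y points along the fingers, x is the direction in which the jaws open and shut, and the axes are right-handed (so a half turn about y gives the same grasp; the last joint's range is limited). The gripper opens to 85 mm and grips with 20 to 120 N. Pads are 22 mm wide; open, the fingers measure 114 mm over their backs; the gripper's body (76 mm by 85 mm) begins 54 mm behind the grasp point. The pads swing forward as they close: fully open they stand 13 mm farther back than shut.
Start: joints at [-1.416, 0.13, 1.488, -0, 1.523, -0.085], TCP at [0.143, -0.583, 0.231] pointing down, gripper open.
Joint ranges: [-2.96, 2.96], [-0.89, 2.26], [0.02, 2.5], [-1.34, 4.48], [0, 2.73], [-2.66, 2.66]. Speed limits (rad/s): [2.39, 2.39, 2.79, 3.14, 3.14, 3.14].

## Interface

Orientations are given as a unit quaternion [w, x, y, z].
In Python, from station import arm gives the robot as it stands.
- The arm moves only by the shell command python3 -m handwheel 'ROWS' [FORCE]. ROWS is JSON, a list of rows, each an object with "gripper": the opening, from -1 (shut) to 1 (fully open); "linear": the shift along the tool's x, y, z in cm, a list of three; "angular": the turn, a rotation vector about the tool's x, y, z in degrees, a list of three. In form: [{"gripper": gripper, "linear": [dx, dy, dz], "angular": [ax, ay, az]}, ...]. A call has exactly 10 rows; each row shifts and turns the commanded pose from where the row before left it, along the tool's axes as they then stand; what a row does not reach is not made up. A row lasts 1/12 s, in which the tool goes at most 41.7 mm and 7.16 degrees, less where a joint would pass 70% of its speed; a pose out of reach is approached as far as the arm can. A call with a gripper value outside its range is refused whole. The fingers move at their own pace and stop on an object; FORCE is the grip in N (left out, the last holds). Time passes only in rows, so rows that do not move let the fingers close, or fill a call up. It gives the time, the measured TCP pose, the force and the opening at its end, in the units of the state.
- arm.state(): the state, without advancing time (a new reading comes with each control period).
- arm.grab_frame(name): name is "side" or "top"; returns the picture (420x560x3 uint8, red, green, blue); there is no depth.
- arm.camera_info(name): a dict with "camera_matrix" (3x3 intrinsics, pixels), "dist_coeffs" ([k1, k2, p1, p2, k3] as OpenCV has them; the pictures are not rectified), "rvec" (rotation vector, rad) and "tvec" (3), from world to camera coordinates, as OpenCV has them. Camera axes: x right, y down, z forward; pixel columns grow to the right and rows downward; lengths in m; the calibration is good to about 2 mm. A picture is of the moment at which its call begins. camera_info takes no time and is no camera call.
- arm.close_job(): hands the job in, once; it reports no verdict.
The state is a dict: "t": time; "joint_positions": joint angles; "joint_vel": joint speeds; "effort": joint torques, N m; "tool_pos": TCP position; "tcp_rot": TCP orientation; "wrist_force": force on the tool from outside, world axes, zero at the start; "ft_torque": the same for the moment, N m; "opening": opening from 0.0 (shut) to 1.0 (fully open).
Only numpy, scipy, OpenCV 4.12 (cv2) and the standard library are available. Lean on these libraries where they do the work, as an engineer would, in place of code of your own. Each camera call takes 0.05 s, during which the arm holds its last target. There are 200 camera calls.

## Task

The four brass capping heads stand on the wrong stands. Put each head upright, centred in the ring mark, on its own stand: the smallest head on the stand with the smallest white sample cap, the largest on that with the largest cap, and so on by size. Use the black drip mat as the free spot to park a head on the way, never stand one on the bare bench or let one topple, and leave all of them released and the mat empty.

Things in the scene. Friction and masses are not known exactly. Their poses are not given: they have to be found in the camera images.
- head_a: capping head, the smallest of four: a brass bell 30 mm across and 34 mm high, mouth down, with a round upright steel shank on top, 22 mm across, from 34 to 78 mm above its foot: take it by the shank (its middle is 56 mm above the foot). Loose, under 0.65 kg. Origin at the foot's centre, z up. Starts on another head's stand.
- head_b: capping head, the second smallest of four: a brass bell 45 mm across and 34 mm high, mouth down, with a round upright steel shank on top, 22 mm across, from 34 to 78 mm above its foot: take it by the shank (its middle is 56 mm above the foot). Loose, under 0.65 kg. Origin at the foot's centre, z up. Starts on another head's stand.
- head_c: capping head, the second largest of four: a brass bell 60 mm across and 34 mm high, mouth down, with a round upright steel shank on top, 22 mm across, from 34 to 78 mm above its foot: take it by the shank (its middle is 56 mm above the foot). Loose, under 0.65 kg. Origin at the foot's centre, z up. Starts on another head's stand.
- head_d: capping head, the largest of four: a brass bell 76 mm across and 34 mm high, mouth down, with a round upright steel shank on top, 22 mm across, from 34 to 78 mm above its foot: take it by the shank (its middle is 56 mm above the foot). Loose, under 0.65 kg. Origin at the foot's centre, z up. Starts on another head's stand.
- stand_a: fixed stand of head_a: steel plate 8 mm thick, x from -46 to +110 mm, y +-46 mm, with a dark ring mark 88 mm across where the head stands and, centred 76 mm from the ring's centre along +x, the smallest of four white sample screw caps, 18 mm across, top 24 mm above the bench. Origin under the ring's centre at bench height; heads stand at z = +8 mm.
- stand_b: fixed stand of head_b: steel plate 8 mm thick, x from -46 to +110 mm, y +-46 mm, with a dark ring mark 88 mm across where the head stands and, centred 76 mm from the ring's centre along +x, the second smallest of four white sample screw caps, 32 mm across, top 24 mm above the bench. Origin under the ring's centre at bench height; heads stand at z = +8 mm.
- stand_c: fixed stand of head_c: steel plate 8 mm thick, x from -46 to +110 mm, y +-46 mm, with a dark ring mark 88 mm across where the head stands and, centred 76 mm from the ring's centre along +x, the second largest of four white sample screw caps, 46 mm across, top 24 mm above the bench. Origin under the ring's centre at bench height; heads stand at z = +8 mm.
- stand_d: fixed stand of head_d: steel plate 8 mm thick, x from -46 to +110 mm, y +-46 mm, with a dark ring mark 88 mm across where the head stands and, centred 76 mm from the ring's centre along +x, the largest of four white sample screw caps, 62 mm across, top 24 mm above the bench. Origin under the ring's centre at bench height; heads stand at z = +8 mm.
- mat: the free spot: square black rubber drip mat, 110 by 110 mm, 8 mm thick, fixed and empty at the start. Origin under its centre at bench height; its top is at z = +8 mm.
Not all that is in view belongs to the job. Leave any brown or turquoise look-alike of the stand_b alone.

How it is judged:
By the outcome, as a careful person would: the job done as asked, in the order asked, and still so for the second after the job is handed in, with the robot touching nothing.
It also fails if it takes over 128 s, if anything falls off the work surface, if the arm or the gripper's body presses on something with over 40 N, if the wrist force passes 120 N, or if a joint passes its speed limit or range.

## Working session

There is one attempt and no reset: what is moved stays moved. The work goes in short steps, Python scripts to look and compute and a shell command to move; the robot and the scene stay as the last step left them, time stands still between calls to the robot, and variables do not carry over. Pictures are saved under pics/ and viewed, about 12 in all and at most 16, crops included, and the job is handed in when it is done.

```bash
mkdir -p pics; ls
python3 - <<'E'
from station import arm
import cv2,numpy as np
s=arm.state();print({k:np.round(v,3).tolist() for k,v in s.items()})
for n in("side","top"):
    cv2.imwrite(f"pics/{n}0.png",arm.grab_frame(n)[:,:,::-1]); c=arm.camera_info(n)
    R=cv2.Rodrigues(np.array(c["rvec"]))[0];print(n,np.round(-R.T@np.array(c["tvec"]).ravel(),3),np.round(R,2).tolist(),c["camera_matrix"],c["dist_coeffs"])
E
```

```text
pics
{'t': 0.0, 'joint_positions': [-1.416, 0.131, 1.489, 0.0, 1.523, -0.085], 'joint_vel': [0.0, 0.0, 0.0, -0.001, -0.0, 0.001], 'effort': [0.002, -56.94, -50.055, -0.0, 0.015, 0.0], 'tool_pos': [0.142, -0.582, 0.23], 'tcp_rot': [0.557, -0.556, 0.437, -0.436], 'wrist_force': [-0.155, 0.178, 0.224], 'ft_torque': [-0.066, 0.048, 0.012], 'opening': 1.002}
side [-0.002 -1.195  0.831] [[0.95, -0.32, 0.02], [-0.15, -0.49, -0.86], [0.28, 0.81, -0.51]] [[543.6521567    0.         286.76836115]
 [  0.         543.6521567  212.03773892]
 [  0.           0.           1.        ]] [-0.09073247  0.          0.          0.          0.        ]
top [0.315 0.065 1.341] [[-0.01, -1.0, -0.0], [-1.0, 0.01, -0.09], [0.09, 0.0, -1.0]] [[504.98386674   0.         289.44384226]
 [  0.         504.98386674 197.5499974 ]
 [  0.           0.           1.        ]] [-0.00044305  0.          0.          0.          0.        ]
```

View pics/top0.png

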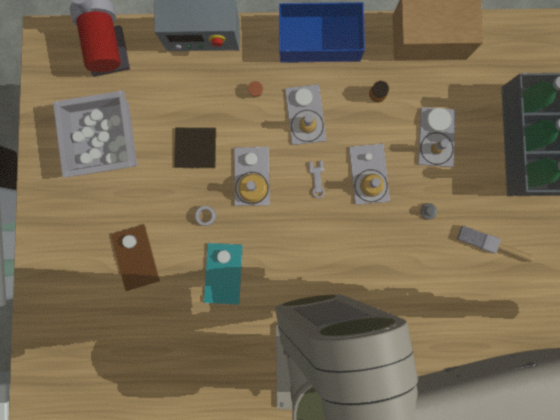

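View pics/side0.png

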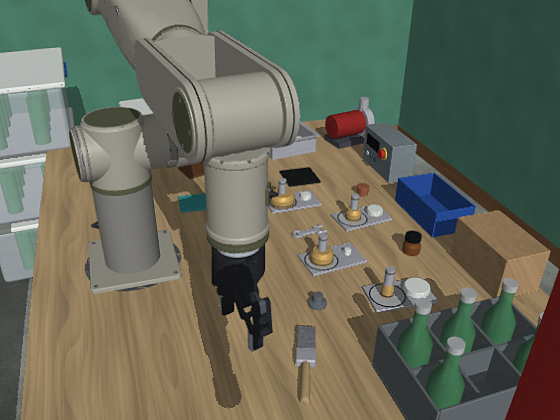

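The top view shows four grey stands. Cap and head pixels:
- (304,97) with head (307,125)
- (251,158) with head (252,187)
- (368,156) with head (373,185)
- (439,118) with head (437,148)

The mat is at (195,147). The brown plate at (135,257) and the turquoise one at (223,272) are the look-alikes to leave alone. Next I'll measure.

```bash
cat > h.py <<'E'
import cv2,numpy as np
from station import arm
def ray(n,px):
    c=arm.camera_info(n);R=cv2.Rodrigues(np.array(c["rvec"]))[0]
    u=cv2.undistortPoints(np.array(px,float).reshape(-1,1,2),np.array(c["camera_matrix"]),np.array(c["dist_coeffs"])).reshape(-1,2)
    return -R.T@np.array(c["tvec"]).ravel(), np.c_[u,np.ones(len(u))]@R
def onplane(n,px,z):
    o,d=ray(n,px);return o+d*((z-o[2])/d[:,2])[:,None]
def proj(n,P):
    c=arm.camera_info(n);return cv2.projectPoints(np.array(P,float).reshape(-1,1,3),np.array(c["rvec"]),np.array(c["tvec"]),np.array(c["camera_matrix"]),np.array(c["dist_coeffs"]))[0].reshape(-1,2)
E
python3 - <<'E'
from h import *
im=cv2.imread("pics/top0.png");hsv=cv2.cvtColor(im,cv2.COLOR_BGR2HSV)
cv2.imwrite("pics/crop0.png",cv2.resize(im[75:225,165:465],None,fx=2.66,fy=2.66,interpolation=cv2.INTER_CUBIC))
def comps(m,z,name,amin):
    m=m.astype(np.uint8)*255
    for c in cv2.findContours(m,cv2.RETR_EXTERNAL,cv2.CHAIN_APPROX_NONE)[0]:
        x,y,w,h=cv2.boundingRect(c)
        if cv2.contourArea(c)<amin or not(165<x and x+w<465 and 75<y and y+h<225):continue
        P=onplane("top",c,z)[:,:2].astype(np.float32)
        r=cv2.minAreaRect(P*1000);b=cv2.boxPoints(r)
        print(name,"px",(x+w//2,y+h//2),"ctr mm",np.round(r[0],1),"size",np.round(r[1],1),"ang",round(r[2],1))
H,S,V=cv2.split(hsv)
comps((S<40)&(V>195),.024,"cap",15)
comps(((S<70)&(V>90)),.008,"plate",300)
comps((V<60),.008,"dark",300)
comps((S>140)&(V>110)&(H<30),.03,"brass",60)
E
```

```text
plate px (316, 179) ctr mm [481.1  -6.8] size [100.9  40.4] ang 5.0
plate px (251, 176) ctr mm [492.9 168.1] size [159.2  95.7] ang 0.9
plate px (369, 174) ctr mm [ 494.6 -145. ] size [159.1  95.4] ang 4.8
plate px (437, 137) ctr mm [ 592.7 -328.4] size [ 96.3 160.4] ang 86.1
plate px (306, 114) ctr mm [658.2  22.2] size [159.3  95.5] ang 6.2
dark px (195, 148) ctr mm [571.  319.8] size [104.4 100.3] ang 89.2
brass px (252, 194) ctr mm [439.9 167.8] size [60.8 29.5] ang 74.2
brass px (255, 89) ctr mm [723.2 157.3] size [34.4 34.2] ang 74.8
```

View pics/crop0.png

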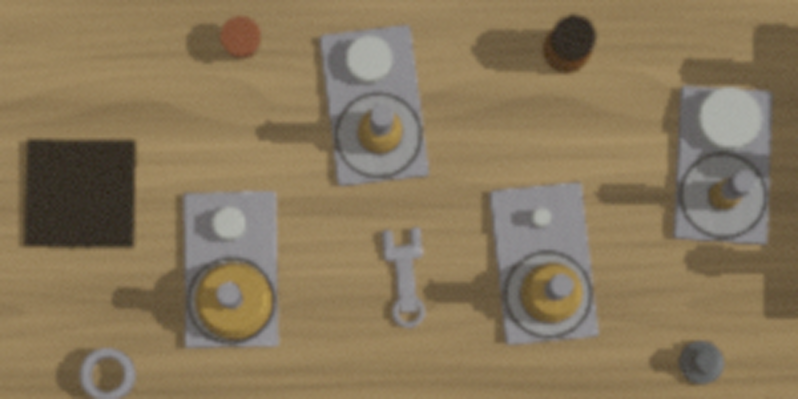

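The crop confirms it. By cap size:

| Stand | Cap crop px | Head on it now |
|---|---|---|
| stand_a | (541,217) | c |
| stand_b | (228,222) | d |
| stand_c | (369,58) | b |
| stand_d | (730,118) | a |

These are all grey plates. The brown and turquoise plates are decoys. The plan is d→mat, b→stand_b, c→stand_c, a→stand_a, then d→stand_d. One more measurement will refine the ring centres and shanks.

Run:
```python
from h import *
im=cv2.imread("pics/top0.png");g=cv2.cvtColor(im,cv2.COLOR_BGR2GRAY).astype(float)
hsv=cv2.cvtColor(im,cv2.COLOR_BGR2HSV)
PL={'a':(494.6,-145,4.8),'b':(492.9,168.1,.9),'c':(658.2,22.2,6.2),'d':(592.7,-328.4,-3.9)}
top={'c':(307.9,119),'b':(251.1,185.2),'a':(375.5,182.1),'d':(442.8,143)}
cap={'a':(541,217),'b':(228,222),'c':(369,58),'d':(730,118)}
for k,(x,y,t) in PL.items():
    t=np.radians(t);u=np.array([np.cos(t),np.sin(t)]);o=np.array([x,y])-32*u
    # ring: darkest radius along each spoke
    pts=[]
    for a in np.arange(0,360,5):
        r=np.arange(38,49,.5);dd=np.array([np.cos(np.radians(a)),np.sin(np.radians(a))])
        q=proj("top",np.c_[(o+r[:,None]*dd)/1000,np.full(len(r),.008)]).astype(np.float32)
        v=cv2.remap(g.astype(np.float32),q[:,:1],q[:,1:],cv2.INTER_CUBIC).ravel()
        i=v.argmin()
        if 0<i<len(r)-1: pts.append(o+r[i]*dd)
    e=cv2.fitEllipse(np.array(pts,np.float32))
    c=np.array(cap[k])/2.66+[165,75]
    cp=onplane("top",c,.024)[0,:2]*1000
    s=onplane("top",top[k],.086)[0,:2]*1000
    print(k,"from plate",o.round(1),"ring",np.round(e[0],1),np.round(e[1],1),len(pts),"from cap",(cp-76*u).round(1),"head shank",s.round(1))
# side crop
si=cv2.imread("pics/side0.png");cv2.imwrite("pics/sc0.png",cv2.resize(si[165:315,235:445],None,fx=3.8,fy=3.8,interpolation=cv2.INTER_CUBIC))
```

```text
a from plate [ 462.7 -147.7] ring [ 462.9 -148.1] [84.8 85.1] 72 from cap [ 461.5 -148.3] head shank [ 461.9 -148.2]
b from plate [460.9 167.6] ring [461.4 168.5] [82.  85.7] 71 from cap [460.5 167.2] head shank [458.4 163. ]
c from plate [626.4  18.7] ring [626.9  18.5] [84.9 85.4] 72 from cap [625.1  17.8] head shank [625.   18.2]
d from plate [ 560.8 -326.2] ring [ 560.5 -326.7] [84.9 85.6] 68 from cap [ 558.6 -327.8] head shank [ 558.7 -320.3]
```

View pics/sc0.png

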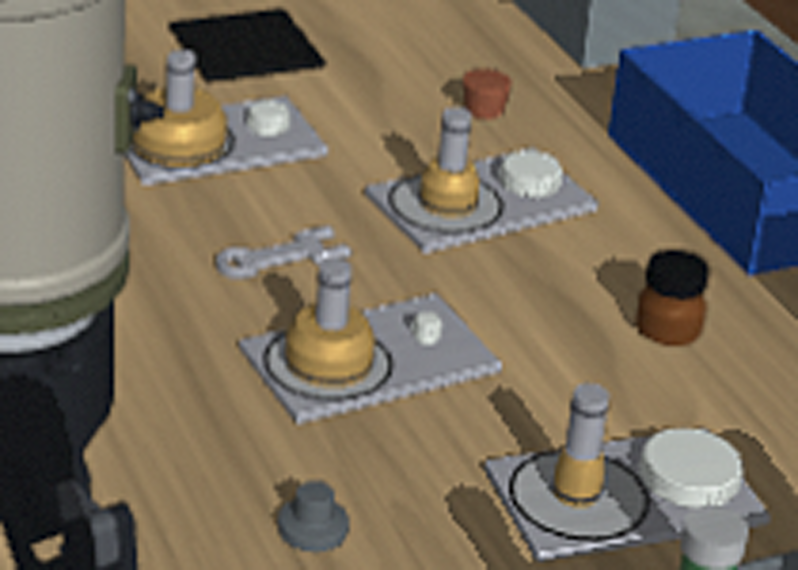

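The side crop agrees: shank tops are at (181,60) d, (456,117) b, (335,268) c and (590,394) a. I'll triangulate each against the top view.

Run:
```python
from h import *
T={'b':(307.9,119),'d':(251.1,185.2),'c':(375.5,182.1),'a':(442.8,143)}
S={'d':(181,59),'b':(456,116),'c':(335,267),'a':(591,393)}
for k in T:
    o1,d1=ray("top",T[k]);o2,d2=ray("side",np.array(S[k])/3.8+[235,165]);d1,d2=d1[0],d2[0]
    s=np.linalg.lstsq(np.c_[d1,-d2],o2-o1,rcond=None)[0];p,q=o1+s[0]*d1,o2+s[1]*d2
    print(k,(p*1000).round(1),(q*1000).round(1), "side z.086",(onplane("side",np.array(S[k])/3.8+[235,165],.086)*1000).round(1))
from scipy.spatial.transform import Rotation as R
s=arm.state();w=s["tcp_rot"];print(R.from_quat([w[1],w[2],w[3],w[0]]).as_matrix().round(4),np.round(s["tool_pos"],4))
```

```text
b [626.1  18.   81.4] [628.4  17.2  82. ] side z.086 [[625.1  10.7  86. ]]
d [458.9 163.4  81.7] [459.6 163.1  81.7] side z.086 [[457.  155.4  86. ]]
c [ 462.3 -148.7   82.8] [ 463.6 -149.2   83.1] side z.086 [[ 461.8 -153.3   86. ]]
a [ 559.7 -321.9   81. ] [ 561.9 -322.7   81.7] side z.086 [[ 558.6 -327.7   86. ]]
[[ 2.376e-01 -3.000e-04  9.714e-01]
 [-9.714e-01  1.700e-03  2.376e-01]
 [-1.700e-03 -1.000e+00  1.000e-04]] [ 0.1425 -0.5823  0.2303]
```

Heads a, b, c and d are located, and head d and head a sit about 5 mm off their ring centres. Tool axes are y = down, with a 13.75° yaw to square up so that x = −Y and z = +X.

```bash
python3 -m handwheel '[{"gripper":1,"linear":[0,0,0],"angular":[0,6.87,0]},{"gripper":1,"linear":[0,0,0],"angular":[0,6.87,0]},{"gripper":1,"linear":[-3.3,0,2],"angular":[0,0,0]},{"gripper":1,"linear":[-3.3,0,2],"angular":[0,0,0]},{"gripper":1,"linear":[-3.3,0,2],"angular":[0,0,0]},{"gripper":1,"linear":[-3.3,0,2],"angular":[0,0,0]},{"gripper":1,"linear":[-3.3,0,2],"angular":[0,0,0]},{"gripper":1,"linear":[-3.3,0,2],"angular":[0,0,0]},{"gripper":1,"linear":[-3.3,0,2],"angular":[0,0,0]},{"gripper":1,"linear":[-3.3,0,2],"angular":[0,0,0]}]' 40
```

```text
t: 0.93
tool_pos: [0.3029, -0.317, 0.2309]
tcp_rot: [0.5, -0.5, 0.5, -0.5]
wrist_force: [1.2, 0.0, -0.1]
opening: 1.002
```

```bash
python3 -m handwheel '[{"gripper":1,"linear":[-3.7,0,1.2],"angular":[0,0,0]},{"gripper":1,"linear":[-3.7,0,1.2],"angular":[0,0,0]},{"gripper":1,"linear":[-3.7,0,1.2],"angular":[0,0,0]},{"gripper":1,"linear":[-3.7,0,1.2],"angular":[0,0,0]},{"gripper":1,"linear":[-3.7,0,1.2],"angular":[0,0,0]},{"gripper":1,"linear":[-3.7,0,1.2],"angular":[0,0,0]},{"gripper":1,"linear":[-3.7,0,1.2],"angular":[0,0,0]},{"gripper":1,"linear":[-3.7,0,1.2],"angular":[0,0,0]},{"gripper":1,"linear":[-3.7,0,1.2],"angular":[0,0,0]},{"gripper":1,"linear":[-3.7,0,1.2],"angular":[0,0,0]}]'
python3 -m handwheel '[{"gripper":1,"linear":[-3.67,0,1.2],"angular":[0,0,0]},{"gripper":1,"linear":[-3.67,0,1.2],"angular":[0,0,0]},{"gripper":1,"linear":[-3.67,0,1.16],"angular":[0,0,0]},{"gripper":1,"linear":[0,1.8,0],"angular":[0,0,0]},{"gripper":1,"linear":[0,1.8,0],"angular":[0,0,0]},{"gripper":1,"linear":[0,1.8,0],"angular":[0,0,0]},{"gripper":1,"linear":[0,1.8,0],"angular":[0,0,0]},{"gripper":1,"linear":[0,1.8,0],"angular":[0,0,0]},{"gripper":1,"linear":[0,1.8,0],"angular":[0,0,0]},{"gripper":1,"linear":[0,1.2,0],"angular":[0,0,0]}]'
python3 - <<'E'
from h import *
im=arm.grab_frame("side")[:,:,::-1];p=proj("side",[.4585,.163,.1])[0].astype(int);print(p)
cv2.imwrite("pics/s1.png",cv2.resize(im[p[1]-90:p[1]+60,p[0]-100:p[0]+100],None,fx=3.5,fy=3.5))
E
```

```text
t: 1.77
tool_pos: [0.4225, 0.0533, 0.2312]
tcp_rot: [0.5, -0.5, 0.5, -0.5]
wrist_force: [0.5, -0.8, 0.4]
opening: 1.001
t: 2.6
tool_pos: [0.4569, 0.161, 0.109]
tcp_rot: [-0.499, 0.501, -0.5, 0.499]
wrist_force: [-0.4, 0.2, 0.3]
opening: 1.0
[282 175]
```

View pics/s1.png

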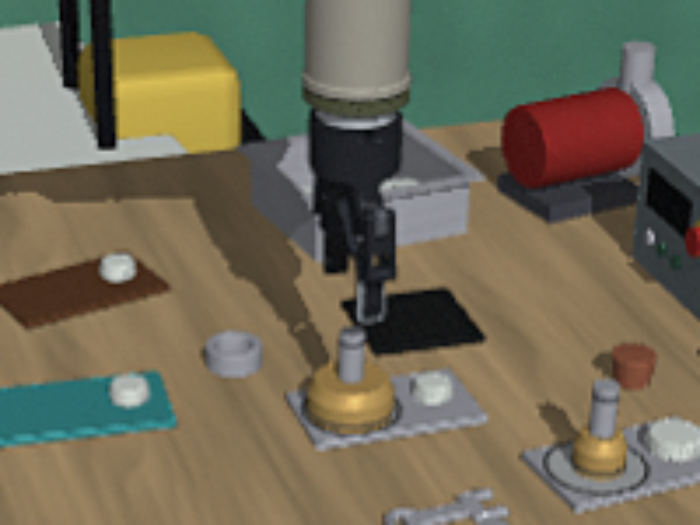

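Tips at (330,270) and (370,315) straddle the shank top at (350,335), so the alignment is good. Descend and grip.

```bash
python3 -m handwheel '[{"gripper":1,"linear":[0,1.2,0],"angular":[0,0,0]},{"gripper":1,"linear":[0,1.2,0],"angular":[0,0,0]},{"gripper":1,"linear":[0,1.2,0],"angular":[0,0,0]},{"gripper":1,"linear":[0,1.2,0],"angular":[0,0,0]},{"gripper":1,"linear":[0,1,0],"angular":[0,0,0]},{"gripper":1,"linear":[0,0,0],"angular":[0,0,0]},{"gripper":-1,"linear":[0,0,0],"angular":[0,0,0]},{"gripper":-1,"linear":[0,0,0],"angular":[0,0,0]},{"gripper":-1,"linear":[0,0,0],"angular":[0,0,0]},{"gripper":-1,"linear":[0,0,0],"angular":[0,0,0]}]' 40
python3 -m handwheel '[{"gripper":-1,"linear":[0,0,0],"angular":[0,0,0]},{"gripper":-1,"linear":[0,0,0],"angular":[0,0,0]},{"gripper":-1,"linear":[0,0,0],"angular":[0,0,0]},{"gripper":-1,"linear":[0,0,0],"angular":[0,0,0]},{"gripper":-1,"linear":[0,0,0],"angular":[0,0,0]},{"gripper":-1,"linear":[0,0,0],"angular":[0,0,0]},{"gripper":-1,"linear":[0,0,0],"angular":[0,0,0]},{"gripper":-1,"linear":[0,0,0],"angular":[0,0,0]},{"gripper":-1,"linear":[0,0,0],"angular":[0,0,0]},{"gripper":-1,"linear":[0,0,0],"angular":[0,0,0]}]'
```

```text
t: 3.48
tool_pos: [0.4588, 0.1614, 0.0541]
tcp_rot: [0.5, -0.5, 0.5, -0.5]
wrist_force: [0.0, -0.3, 0.0]
opening: 0.456
t: 4.32
tool_pos: [0.4588, 0.1617, 0.0541]
tcp_rot: [0.501, -0.499, 0.5, -0.5]
wrist_force: [0.5, 4.5, 5.4]
opening: 0.238
```

```bash
python3 -m handwheel '[{"gripper":-1,"linear":[0,-1,0],"angular":[0,0,0]},{"gripper":-1,"linear":[0,-2,0],"angular":[0,0,0]},{"gripper":-1,"linear":[0,-2,0],"angular":[0,0,0]},{"gripper":-1,"linear":[-2.5,0,1.8],"angular":[0,0,0]},{"gripper":-1,"linear":[-2.7,0,1.9],"angular":[0,0,0]},{"gripper":-1,"linear":[-2.7,0,1.9],"angular":[0,0,0]},{"gripper":-1,"linear":[-2.7,0,1.9],"angular":[0,0,0]},{"gripper":-1,"linear":[-2.7,0,1.9],"angular":[0,0,0]},{"gripper":-1,"linear":[-2.5,0,1.8],"angular":[0,0,0]},{"gripper":-1,"linear":[0,0,0],"angular":[0,0,0]}]' 60
python3 - <<'E'
from h import *
im=arm.grab_frame("side")[:,:,::-1];p=proj("side",[.57,.32,.08])[0].astype(int);print(p)
cv2.imwrite("pics/s2.png",cv2.resize(im[max(0,p[1]-100):p[1]+60,p[0]-100:p[0]+100],None,fx=3.5,fy=3.5))
E
```

```text
t: 5.15
tool_pos: [0.571, 0.3225, 0.1012]
tcp_rot: [-0.5, 0.501, -0.5, 0.499]
wrist_force: [-0.7, -0.7, -4.2]
opening: 0.241
[299 155]
```

View pics/s2.png

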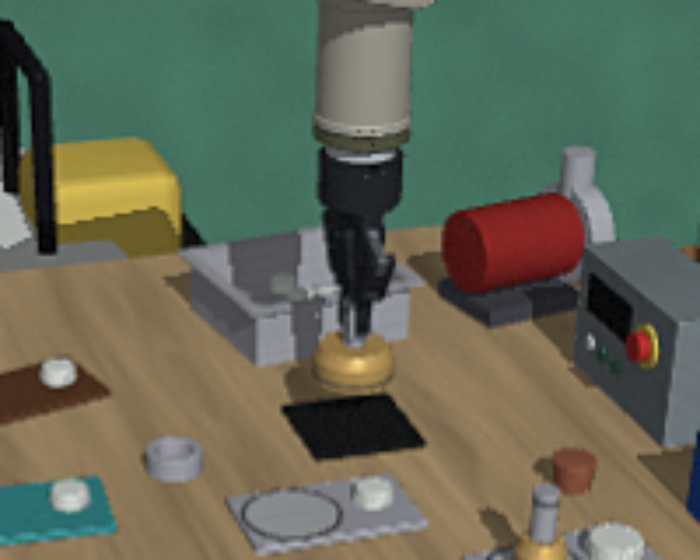

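Head d is held upright over the mat (bell at (355,360)). Lower it, settle and check.

```bash
python3 -m handwheel '[{"gripper":-1,"linear":[0,1.5,0],"angular":[0,0,0]},{"gripper":-1,"linear":[0.2,1.3,0],"angular":[0,0,0]},{"gripper":-1,"linear":[0,0.8,0],"angular":[0,0,0]},{"gripper":-1,"linear":[0,0.5,0],"angular":[0,0,0]},{"gripper":-1,"linear":[0,0.3,0],"angular":[0,0,0]},{"gripper":-1,"linear":[0,0.2,0],"angular":[0,0,0]},{"gripper":-1,"linear":[0,0.1,0],"angular":[0,0,0]},{"gripper":-1,"linear":[0,0,0],"angular":[0,0,0]},{"gripper":-1,"linear":[0,0,0],"angular":[0,0,0]},{"gripper":-1,"linear":[0,0,0],"angular":[0,0,0]}]'
```

```text
t: 6.03
tool_pos: [0.5705, 0.3175, 0.057]
tcp_rot: [0.5, -0.5, 0.5, -0.5]
wrist_force: [-0.7, 0.1, -4.8]
opening: 0.235
```

```bash
python3 -m handwheel '[{"gripper":-1,"linear":[0,0.1,0],"angular":[0,0,0]},{"gripper":-1,"linear":[0,0.1,0],"angular":[0,0,0]},{"gripper":-1,"linear":[0,0.1,0],"angular":[0,0,0]},{"gripper":-1,"linear":[0,0,0],"angular":[0,0,0]},{"gripper":-1,"linear":[0,0,0],"angular":[0,0,0]},{"gripper":-1,"linear":[0,0,0],"angular":[0,0,0]},{"gripper":-1,"linear":[0,0,0],"angular":[0,0,0]},{"gripper":-1,"linear":[0,0,0],"angular":[0,0,0]},{"gripper":-1,"linear":[0,0,0],"angular":[0,0,0]},{"gripper":-1,"linear":[0,0,0],"angular":[0,0,0]}]'
```

```text
t: 6.87
tool_pos: [0.5705, 0.3176, 0.0542]
tcp_rot: [0.5, -0.5, 0.5, -0.5]
wrist_force: [-3.2, 0.6, 6.0]
opening: 0.241
```

```bash
python3 -m handwheel '[{"gripper":1,"linear":[0,0,0],"angular":[0,0,0]},{"gripper":1,"linear":[0,0,0],"angular":[0,0,0]},{"gripper":1,"linear":[0,0,0],"angular":[0,0,0]},{"gripper":1,"linear":[0,0,0],"angular":[0,0,0]},{"gripper":1,"linear":[0,0,0],"angular":[0,0,0]},{"gripper":1,"linear":[0,0,0],"angular":[0,0,0]},{"gripper":1,"linear":[0,-1,0],"angular":[0,0,0]},{"gripper":1,"linear":[0,-2,0],"angular":[0,0,0]},{"gripper":1,"linear":[0,-2.5,0],"angular":[0,0,0]},{"gripper":1,"linear":[0,-1,0],"angular":[0,0,0]}]'
python3 -m handwheel '[{"gripper":1,"linear":[2.5,0,0.5],"angular":[0,0,0]},{"gripper":1,"linear":[3.5,0,0.6],"angular":[0,0,0]},{"gripper":1,"linear":[3.5,0,0.6],"angular":[0,0,0]},{"gripper":1,"linear":[3.5,0,0.7],"angular":[0,0,0]},{"gripper":1,"linear":[3.5,0,0.7],"angular":[0,0,0]},{"gripper":1,"linear":[3.5,0,0.7],"angular":[0,0,0]},{"gripper":1,"linear":[3.5,0,0.6],"angular":[0,0,0]},{"gripper":1,"linear":[3.5,0,0.6],"angular":[0,0,0]},{"gripper":1,"linear":[3,0,0.5],"angular":[0,0,0]},{"gripper":1,"linear":[0,0,0],"angular":[0,0,0]}]'
python3 - <<'E'
from h import *
print(np.round(arm.state()["tool_pos"],4))
im=arm.grab_frame("top")[:,:,::-1]
cv2.imwrite("pics/t2.png",cv2.resize(im[75:225,165:465],None,fx=2.66,fy=2.66,interpolation=cv2.INTER_CUBIC))
E
```

```text
t: 7.7
tool_pos: [0.5718, 0.318, 0.1228]
tcp_rot: [0.502, -0.498, 0.499, -0.501]
wrist_force: [0.3, 0.4, 1.6]
opening: 1.0
t: 8.53
tool_pos: [0.626, 0.0114, 0.1188]
tcp_rot: [-0.499, 0.499, -0.5, 0.502]
wrist_force: [-0.6, 0.6, 0.1]
opening: 0.998
[0.626  0.0114 0.1188]
```

View pics/t2.png

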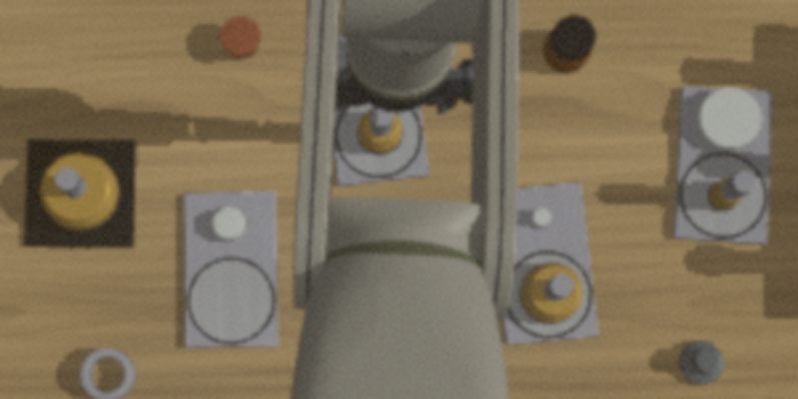

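Head d stands upright on the mat at crop (79,191), and ring b is empty at (231,300). Correct y by 0.6 cm, descend and grip head b.

```bash
python3 -m handwheel '[{"gripper":1,"linear":[-0.6,0.5,0],"angular":[0,0,0]},{"gripper":1,"linear":[0,0,0],"angular":[0,0,0]},{"gripper":1,"linear":[0,1.2,0],"angular":[0,0,0]},{"gripper":1,"linear":[0,1.2,0],"angular":[0,0,0]},{"gripper":1,"linear":[0,1.2,0],"angular":[0,0,0]},{"gripper":1,"linear":[0,1.2,0],"angular":[0,0,0]},{"gripper":1,"linear":[0,0.8,0],"angular":[0,0,0]},{"gripper":1,"linear":[0,0.5,0],"angular":[0,0,0]},{"gripper":1,"linear":[0,0,0],"angular":[0,0,0]},{"gripper":1,"linear":[0,0,0],"angular":[0,0,0]}]' 40
```

```text
t: 9.42
tool_pos: [0.625, 0.0232, 0.052]
tcp_rot: [0.5, -0.5, 0.5, -0.5]
wrist_force: [0.2, -0.7, 1.2]
opening: 1.0
```

```bash
python3 -m handwheel '[{"gripper":-1,"linear":[0,0,0],"angular":[0,0,0]},{"gripper":-1,"linear":[0,0,0],"angular":[0,0,0]},{"gripper":-1,"linear":[0,0,0],"angular":[0,0,0]},{"gripper":-1,"linear":[0,0,0],"angular":[0,0,0]},{"gripper":-1,"linear":[0,0,0],"angular":[0,0,0]},{"gripper":-1,"linear":[0,0,0],"angular":[0,0,0]},{"gripper":-1,"linear":[0,0,0],"angular":[0,0,0]},{"gripper":-1,"linear":[0,0,0],"angular":[0,0,0]},{"gripper":-1,"linear":[0,0,0],"angular":[0,0,0]},{"gripper":-1,"linear":[0,0,0],"angular":[0,0,0]}]'
```

```text
t: 10.25
tool_pos: [0.6254, 0.023, 0.0527]
tcp_rot: [-0.5, 0.5, -0.5, 0.5]
wrist_force: [-1.1, -2.9, 3.9]
opening: 0.242
```

```bash
python3 -m handwheel '[{"gripper":-1,"linear":[0,-1,0],"angular":[0,0,0]},{"gripper":-1,"linear":[0,-2,0],"angular":[0,0,0]},{"gripper":-1,"linear":[0,-2,0],"angular":[0,0,0]},{"gripper":-1,"linear":[-2.07,0,-2.35],"angular":[0,0,0]},{"gripper":-1,"linear":[-2.07,0,-2.35],"angular":[0,0,0]},{"gripper":-1,"linear":[-2.07,0,-2.35],"angular":[0,0,0]},{"gripper":-1,"linear":[-2.07,0,-2.35],"angular":[0,0,0]},{"gripper":-1,"linear":[-2.07,0,-2.35],"angular":[0,0,0]},{"gripper":-1,"linear":[-2.07,0,-2.35],"angular":[0,0,0]},{"gripper":-1,"linear":[-2.07,0,-2.35],"angular":[0,0,0]}]' 60
python3 -m handwheel '[{"gripper":-1,"linear":[0,0,0],"angular":[0,0,0]},{"gripper":-1,"linear":[0,0,0],"angular":[0,0,0]},{"gripper":-1,"linear":[0,0.5,0],"angular":[0,0,0]},{"gripper":-1,"linear":[0,1,0],"angular":[0,0,0]},{"gripper":-1,"linear":[0,0.8,0],"angular":[0,0,0]},{"gripper":-1,"linear":[0,0.5,0],"angular":[0,0,0]},{"gripper":-1,"linear":[0,0.2,0],"angular":[0,0,0]},{"gripper":-1,"linear":[0,0,0],"angular":[0,0,0]},{"gripper":-1,"linear":[0,0,0],"angular":[0,0,0]},{"gripper":-1,"linear":[0,0,0],"angular":[0,0,0]}]'
python3 - <<'E'
from h import *
im=arm.grab_frame("side")[:,:,::-1];p=proj("side",[.46,.168,.06])[0].astype(int)
print(proj("side",[.461,.168,.008])[0]-p+[60,60])
cv2.imwrite("pics/s3.png",cv2.resize(im[p[1]-60:p[1]+40,p[0]-60:p[0]+60],None,fx=5,fy=5,interpolation=cv2.INTER_CUBIC))
E
```

```text
t: 11.08
tool_pos: [0.4588, 0.1691, 0.1021]
tcp_rot: [0.5, -0.5, 0.5, -0.5]
wrist_force: [0.2, 0.7, -3.0]
opening: 0.245
t: 11.92
tool_pos: [0.461, 0.1681, 0.0726]
tcp_rot: [-0.5, 0.5, -0.5, 0.5]
wrist_force: [0.1, 0.6, -3.0]
opening: 0.238
[60.15411901 75.21671301]
```

View pics/s3.png

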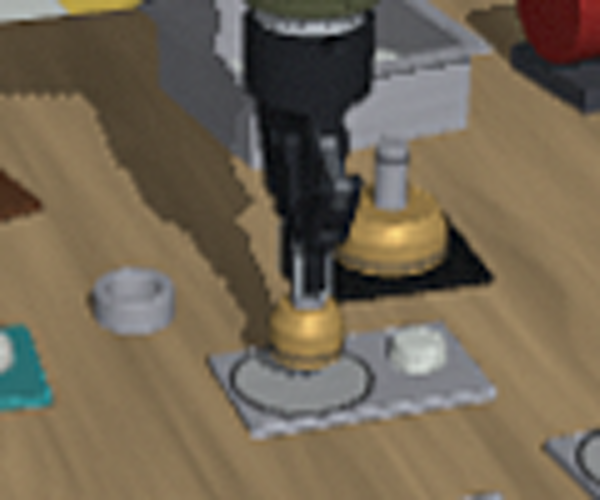

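Head b is upright above ring b (ring centre near (303,378)), with the foot about 20 mm above the plate. Lower it to contact.

```bash
python3 -m handwheel '[{"gripper":-1,"linear":[0,0.6,0],"angular":[0,0,0]},{"gripper":-1,"linear":[0,0.5,0],"angular":[0,0,0]},{"gripper":-1,"linear":[0,0.4,0],"angular":[0,0,0]},{"gripper":-1,"linear":[0,0.3,0],"angular":[0,0,0]},{"gripper":-1,"linear":[0,0.1,0],"angular":[0,0,0]},{"gripper":-1,"linear":[0,0.1,0],"angular":[0,0,0]},{"gripper":-1,"linear":[0,0.05,0],"angular":[0,0,0]},{"gripper":-1,"linear":[0,0,0],"angular":[0,0,0]},{"gripper":-1,"linear":[0,0,0],"angular":[0,0,0]},{"gripper":-1,"linear":[0,0,0],"angular":[0,0,0]}]'
python3 - <<'E'
from h import *
im=arm.grab_frame("side")[:,:,::-1];p=proj("side",[.46,.168,.06])[0].astype(int)
cv2.imwrite("pics/s4.png",im);print("foot expected px",proj("side",[[.461,.168,.008]]))
hs=cv2.cvtColor(np.ascontiguousarray(im),cv2.COLOR_BGR2HSV);m=((hs[...,1]>120)&(hs[...,0]>10)&(hs[...,0]<30)).astype(np.uint8)
q=proj("side",[.461,.168,.025])[0].astype(int);roi=m[q[1]-10:q[1]+12,q[0]-16:q[0]+16]
ys,xs=np.nonzero(roi)
for y in range(22):
    x=np.nonzero(roi[y])[0]
    if len(x):print(y+q[1]-10,x.min()+q[0]-16,x.max()+q[0]-16,len(x))
E
```

```text
t: 12.8
tool_pos: [0.4605, 0.1681, 0.0528]
tcp_rot: [-0.5, 0.5, -0.5, 0.5]
wrist_force: [-7.3, -1.8, 10.3]
opening: 0.241
foot expected px [[282.15411901 201.21671301]]
191 278 278 1
192 277 288 5
193 277 288 6
194 276 288 13
195 276 289 14
196 276 289 14
197 276 289 14
198 276 289 14
199 276 289 14
200 276 289 14
201 278 288 11
202 281 286 6
204 283 283 1
```

Head b's bell is centred at column 282.5 against 282.2 expected, and it has made contact. Release, rise and go to head c at (0.4625, −0.1485).

```bash
python3 -m handwheel '[{"gripper":1,"linear":[0,0,0],"angular":[0,0,0]},{"gripper":1,"linear":[0,0,0],"angular":[0,0,0]},{"gripper":1,"linear":[0,0,0],"angular":[0,0,0]},{"gripper":1,"linear":[0,0,0],"angular":[0,0,0]},{"gripper":1,"linear":[0,0,0],"angular":[0,0,0]},{"gripper":1,"linear":[0,0,0],"angular":[0,0,0]},{"gripper":1,"linear":[0,-1,0],"angular":[0,0,0]},{"gripper":1,"linear":[0,-2,0],"angular":[0,0,0]},{"gripper":1,"linear":[0,-2.5,0],"angular":[0,0,0]},{"gripper":1,"linear":[0,-1,0],"angular":[0,0,0]}]' 40
python3 -m handwheel '[{"gripper":1,"linear":[3.5,0,0],"angular":[0,0,0]},{"gripper":1,"linear":[3.5,0,0],"angular":[0,0,0]},{"gripper":1,"linear":[3.5,0,0],"angular":[0,0,0]},{"gripper":1,"linear":[3.5,0,0.2],"angular":[0,0,0]},{"gripper":1,"linear":[3.5,0,0],"angular":[0,0,0]},{"gripper":1,"linear":[3.5,0,0],"angular":[0,0,0]},{"gripper":1,"linear":[3.5,0,0],"angular":[0,0,0]},{"gripper":1,"linear":[3.5,0,0],"angular":[0,0,0]},{"gripper":1,"linear":[3.65,0,0],"angular":[0,0,0]},{"gripper":1,"linear":[0,0,0],"angular":[0,0,0]}]'
python3 -m handwheel '[{"gripper":1,"linear":[0,0,0],"angular":[0,0,0]},{"gripper":1,"linear":[0,0,0],"angular":[0,0,0]},{"gripper":1,"linear":[0,0,0],"angular":[0,0,0]},{"gripper":1,"linear":[0,0,0],"angular":[0,0,0]},{"gripper":1,"linear":[0,0,0],"angular":[0,0,0]},{"gripper":1,"linear":[0,0,0],"angular":[0,0,0]},{"gripper":1,"linear":[0,0,0],"angular":[0,0,0]},{"gripper":1,"linear":[0,0,0],"angular":[0,0,0]},{"gripper":1,"linear":[0,0,0],"angular":[0,0,0]},{"gripper":1,"linear":[0,0,0],"angular":[0,0,0]}]'
```

```text
t: 13.68
tool_pos: [0.4623, 0.1686, 0.1206]
tcp_rot: [0.501, -0.499, 0.499, -0.501]
wrist_force: [1.1, -0.3, -0.1]
opening: 1.004
t: 14.52
tool_pos: [0.4626, -0.1541, 0.1176]
tcp_rot: [-0.499, 0.499, -0.5, 0.502]
wrist_force: [0.6, 0.2, 0.0]
opening: 0.999
t: 15.35
tool_pos: [0.4627, -0.1483, 0.1168]
tcp_rot: [0.5, -0.5, 0.5, -0.5]
wrist_force: [-0.5, 0.5, -0.4]
opening: 1.001
```

On target at (0.4627, −0.1483). Descend 6.4 cm and grip.

```bash
python3 -m handwheel '[{"gripper":1,"linear":[0,1,0],"angular":[0,0,0]},{"gripper":1,"linear":[0,1.2,0],"angular":[0,0,0]},{"gripper":1,"linear":[0,1.2,0],"angular":[0,0,0]},{"gripper":1,"linear":[0,1.2,0],"angular":[0,0,0]},{"gripper":1,"linear":[0,1,0],"angular":[0,0,0]},{"gripper":1,"linear":[0,0.6,0],"angular":[0,0,0]},{"gripper":1,"linear":[0,0.2,0],"angular":[0,0,0]},{"gripper":1,"linear":[0,0,0],"angular":[0,0,0]},{"gripper":1,"linear":[0,0,0],"angular":[0,0,0]},{"gripper":1,"linear":[0,0,0],"angular":[0,0,0]}]' 40
python3 -m handwheel '[{"gripper":-1,"linear":[0,0,0],"angular":[0,0,0]},{"gripper":-1,"linear":[0,0,0],"angular":[0,0,0]},{"gripper":-1,"linear":[0,0,0],"angular":[0,0,0]},{"gripper":-1,"linear":[0,0,0],"angular":[0,0,0]},{"gripper":-1,"linear":[0,0,0],"angular":[0,0,0]},{"gripper":-1,"linear":[0,0,0],"angular":[0,0,0]},{"gripper":-1,"linear":[0,0,0],"angular":[0,0,0]},{"gripper":-1,"linear":[0,0,0],"angular":[0,0,0]},{"gripper":-1,"linear":[0,0,0],"angular":[0,0,0]},{"gripper":-1,"linear":[0,0,0],"angular":[0,0,0]}]'
```

```text
t: 16.18
tool_pos: [0.4632, -0.1486, 0.0535]
tcp_rot: [-0.5, 0.5, -0.5, 0.5]
wrist_force: [0.1, 0.4, -1.5]
opening: 0.999
t: 17.02
tool_pos: [0.4628, -0.1485, 0.053]
tcp_rot: [-0.5, 0.5, -0.5, 0.5]
wrist_force: [-0.7, -0.4, 3.6]
opening: 0.249
```

```bash
python3 -m handwheel '[{"gripper":-1,"linear":[0,-1,0],"angular":[0,0,0]},{"gripper":-1,"linear":[0,-2,0],"angular":[0,0,0]},{"gripper":-1,"linear":[0,-2,0],"angular":[0,0,0]},{"gripper":-1,"linear":[-2.4,0,2.34],"angular":[0,0,0]},{"gripper":-1,"linear":[-2.4,0,2.34],"angular":[0,0,0]},{"gripper":-1,"linear":[-2.4,0,2.34],"angular":[0,0,0]},{"gripper":-1,"linear":[-2.4,0,2.34],"angular":[0,0,0]},{"gripper":-1,"linear":[-2.4,0,2.34],"angular":[0,0,0]},{"gripper":-1,"linear":[-2.4,0,2.34],"angular":[0,0,0]},{"gripper":-1,"linear":[-2.3,0,2.34],"angular":[0,0,0]}]' 60
python3 -m handwheel '[{"gripper":-1,"linear":[0,0,0],"angular":[0,0,0]},{"gripper":-1,"linear":[0,0,0],"angular":[0,0,0]},{"gripper":-1,"linear":[0,0.5,0],"angular":[0,0,0]},{"gripper":-1,"linear":[0,1,0],"angular":[0,0,0]},{"gripper":-1,"linear":[0,0.8,0],"angular":[0,0,0]},{"gripper":-1,"linear":[0,0.5,0],"angular":[0,0,0]},{"gripper":-1,"linear":[0,0.2,0],"angular":[0,0,0]},{"gripper":-1,"linear":[0,0,0],"angular":[0,0,0]},{"gripper":-1,"linear":[0,0,0],"angular":[0,0,0]},{"gripper":-1,"linear":[0,0,0],"angular":[0,0,0]}]'
```

```text
t: 17.85
tool_pos: [0.6267, 0.0204, 0.1025]
tcp_rot: [0.5, -0.5, 0.5, -0.499]
wrist_force: [1.5, -1.0, -3.0]
opening: 0.242
t: 18.68
tool_pos: [0.6268, 0.0185, 0.0733]
tcp_rot: [-0.5, 0.5, -0.5, 0.5]
wrist_force: [-0.6, 0.7, -2.7]
opening: 0.243
```

```bash
python3 -m handwheel '[{"gripper":-1,"linear":[0,0.6,0],"angular":[0,0,0]},{"gripper":-1,"linear":[0,0.5,0],"angular":[0,0,0]},{"gripper":-1,"linear":[0,0.4,0],"angular":[0,0,0]},{"gripper":-1,"linear":[0,0.3,0],"angular":[0,0,0]},{"gripper":-1,"linear":[0,0.1,0],"angular":[0,0,0]},{"gripper":-1,"linear":[0,0.1,0],"angular":[0,0,0]},{"gripper":-1,"linear":[0,0.05,0],"angular":[0,0,0]},{"gripper":-1,"linear":[0,0,0],"angular":[0,0,0]},{"gripper":-1,"linear":[0,0,0],"angular":[0,0,0]},{"gripper":-1,"linear":[0,0,0],"angular":[0,0,0]}]'
python3 - <<'E'
from h import *
im=arm.grab_frame("side")[:,:,::-1];p=proj("side",[.6265,.0185,.05])[0].astype(int);a=p-[60,60]
print("ring px in crop",(proj("side",[[.6265,.0185,.008]])-a)*5)
cv2.imwrite("pics/s5.png",cv2.resize(im[a[1]:a[1]+100,a[0]:a[0]+120],None,fx=5,fy=5,interpolation=cv2.INTER_CUBIC))
E
```

```text
t: 19.52
tool_pos: [0.6266, 0.0187, 0.0531]
tcp_rot: [0.5, -0.5, 0.5, -0.5]
wrist_force: [-5.0, 0.3, 5.1]
opening: 0.237
ring px in crop [[295.3708962  362.85610709]]
```

View pics/s5.png

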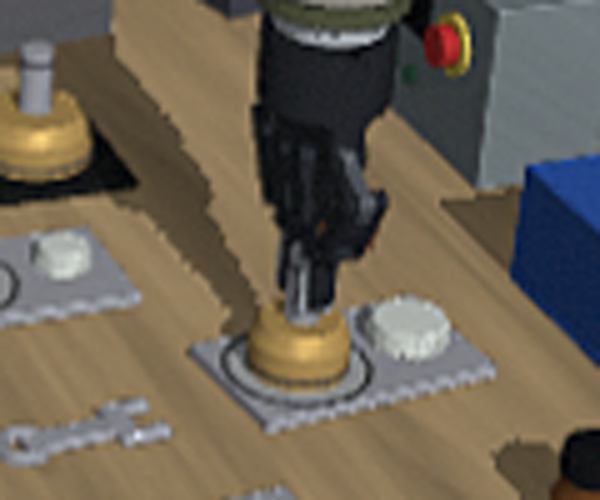

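Head c sits in its ring. The bell is at about (300,345) over ring centre (295,363). Release and go to head a at (0.560, −0.3215).

```bash
python3 -m handwheel '[{"gripper":1,"linear":[0,0,0],"angular":[0,0,0]},{"gripper":1,"linear":[0,0,0],"angular":[0,0,0]},{"gripper":1,"linear":[0,0,0],"angular":[0,0,0]},{"gripper":1,"linear":[0,0,0],"angular":[0,0,0]},{"gripper":1,"linear":[0,0,0],"angular":[0,0,0]},{"gripper":1,"linear":[0,0,0],"angular":[0,0,0]},{"gripper":1,"linear":[0,-1,0],"angular":[0,0,0]},{"gripper":1,"linear":[0,-2,0],"angular":[0,0,0]},{"gripper":1,"linear":[0,-2.5,0],"angular":[0,0,0]},{"gripper":1,"linear":[0,-1,0],"angular":[0,0,0]}]' 40
python3 -m handwheel '[{"gripper":1,"linear":[3.4,0,-0.66],"angular":[0,0,0]},{"gripper":1,"linear":[3.4,0,-0.66],"angular":[0,0,0]},{"gripper":1,"linear":[3.4,0,-0.67],"angular":[0,0,0]},{"gripper":1,"linear":[3.4,0,-0.67],"angular":[0,0,0]},{"gripper":1,"linear":[3.4,0,-0.67],"angular":[0,0,0]},{"gripper":1,"linear":[3.4,0,-0.67],"angular":[0,0,0]},{"gripper":1,"linear":[3.4,0,-0.67],"angular":[0,0,0]},{"gripper":1,"linear":[3.4,0,-0.67],"angular":[0,0,0]},{"gripper":1,"linear":[3.4,0,-0.66],"angular":[0,0,0]},{"gripper":1,"linear":[3.4,0,-0.66],"angular":[0,0,0]}]'
python3 -m handwheel '[{"gripper":1,"linear":[0,0,0],"angular":[0,0,0]},{"gripper":1,"linear":[0,0,0],"angular":[0,0,0]},{"gripper":1,"linear":[0,0,0],"angular":[0,0,0]},{"gripper":1,"linear":[0,0,0],"angular":[0,0,0]},{"gripper":1,"linear":[0,0,0],"angular":[0,0,0]},{"gripper":1,"linear":[0,0,0],"angular":[0,0,0]},{"gripper":1,"linear":[0,0,0],"angular":[0,0,0]},{"gripper":1,"linear":[0,0,0],"angular":[0,0,0]},{"gripper":1,"linear":[0,0,0],"angular":[0,0,0]},{"gripper":1,"linear":[0,0,0],"angular":[0,0,0]}]'
python3 - <<'E'
from h import *
im=arm.grab_frame("top")[:,:,::-1]
cv2.imwrite("pics/t3.png",cv2.resize(im[75:225,165:465],None,fx=2.66,fy=2.66,interpolation=cv2.INTER_CUBIC))
E
```

```text
t: 20.4
tool_pos: [0.6283, 0.0186, 0.1217]
tcp_rot: [-0.501, 0.499, -0.499, 0.501]
wrist_force: [0.9, -0.7, 1.3]
opening: 1.003
t: 21.23
tool_pos: [0.5594, -0.3231, 0.1177]
tcp_rot: [-0.5, 0.5, -0.5, 0.5]
wrist_force: [0.3, -0.2, -0.2]
opening: 1.001
t: 22.07
tool_pos: [0.5599, -0.3212, 0.1173]
tcp_rot: [-0.5, 0.5, -0.5, 0.5]
wrist_force: [-1.2, -1.2, 0.0]
opening: 0.997
```

View pics/t3.png

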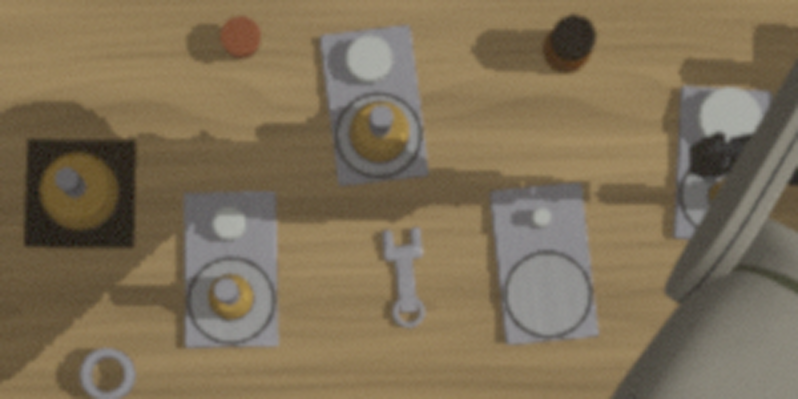

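Head b is at (231,297) in its ring and c at (380,131) in its ring, both centred. d is on the mat and ring a at (547,293) is empty. Descend onto head a and grip.

```bash
python3 -m handwheel '[{"gripper":1,"linear":[0,1,0],"angular":[0,0,0]},{"gripper":1,"linear":[0,1.2,0],"angular":[0,0,0]},{"gripper":1,"linear":[0,1.2,0],"angular":[0,0,0]},{"gripper":1,"linear":[0,1.2,0],"angular":[0,0,0]},{"gripper":1,"linear":[0,1,0],"angular":[0,0,0]},{"gripper":1,"linear":[0,0.6,0],"angular":[0,0,0]},{"gripper":1,"linear":[0,0.2,0],"angular":[0,0,0]},{"gripper":1,"linear":[0,0,0],"angular":[0,0,0]},{"gripper":1,"linear":[0,0,0],"angular":[0,0,0]},{"gripper":1,"linear":[0,0,0],"angular":[0,0,0]}]' 40
python3 -m handwheel '[{"gripper":-1,"linear":[0,0,0],"angular":[0,0,0]},{"gripper":-1,"linear":[0,0,0],"angular":[0,0,0]},{"gripper":-1,"linear":[0,0,0],"angular":[0,0,0]},{"gripper":-1,"linear":[0,0,0],"angular":[0,0,0]},{"gripper":-1,"linear":[0,0,0],"angular":[0,0,0]},{"gripper":-1,"linear":[0,0,0],"angular":[0,0,0]},{"gripper":-1,"linear":[0,0,0],"angular":[0,0,0]},{"gripper":-1,"linear":[0,0,0],"angular":[0,0,0]},{"gripper":-1,"linear":[0,0,0],"angular":[0,0,0]},{"gripper":-1,"linear":[0,0,0],"angular":[0,0,0]}]'
```

```text
t: 22.95
tool_pos: [0.5604, -0.3217, 0.0542]
tcp_rot: [-0.5, 0.5, -0.499, 0.501]
wrist_force: [0.6, 0.4, -0.0]
opening: 1.0
t: 23.78
tool_pos: [0.56, -0.3216, 0.0536]
tcp_rot: [-0.5, 0.5, -0.5, 0.5]
wrist_force: [-0.2, -1.3, 3.8]
opening: 0.246
```

```bash
python3 -m handwheel '[{"gripper":-1,"linear":[0,-1,0],"angular":[0,0,0]},{"gripper":-1,"linear":[0,-2,0],"angular":[0,0,0]},{"gripper":-1,"linear":[0,-2,0],"angular":[0,0,0]},{"gripper":-1,"linear":[-2.48,0,-1.39],"angular":[0,0,0]},{"gripper":-1,"linear":[-2.48,0,-1.39],"angular":[0,0,0]},{"gripper":-1,"linear":[-2.48,0,-1.39],"angular":[0,0,0]},{"gripper":-1,"linear":[-2.48,0,-1.39],"angular":[0,0,0]},{"gripper":-1,"linear":[-2.48,0,-1.39],"angular":[0,0,0]},{"gripper":-1,"linear":[-2.48,0,-1.39],"angular":[0,0,0]},{"gripper":-1,"linear":[-2.48,0,-1.39],"angular":[0,0,0]}]' 60
python3 -m handwheel '[{"gripper":-1,"linear":[0,0,0],"angular":[0,0,0]},{"gripper":-1,"linear":[0,0,0],"angular":[0,0,0]},{"gripper":-1,"linear":[0,0.5,0],"angular":[0,0,0]},{"gripper":-1,"linear":[0,1,0],"angular":[0,0,0]},{"gripper":-1,"linear":[0,0.8,0],"angular":[0,0,0]},{"gripper":-1,"linear":[0,0.5,0],"angular":[0,0,0]},{"gripper":-1,"linear":[0,0.2,0],"angular":[0,0,0]},{"gripper":-1,"linear":[0,0,0],"angular":[0,0,0]},{"gripper":-1,"linear":[0,0,0],"angular":[0,0,0]},{"gripper":-1,"linear":[0,0,0],"angular":[0,0,0]}]'
```

```text
t: 24.62
tool_pos: [0.4614, -0.1464, 0.1033]
tcp_rot: [0.5, -0.5, 0.5, -0.5]
wrist_force: [0.6, 0.4, -1.3]
opening: 0.243
t: 25.45
tool_pos: [0.4628, -0.1479, 0.0735]
tcp_rot: [-0.5, 0.5, -0.5, 0.5]
wrist_force: [0.8, -0.2, -0.5]
opening: 0.243
```

```bash
python3 -m handwheel '[{"gripper":-1,"linear":[0,0.6,0],"angular":[0,0,0]},{"gripper":-1,"linear":[0,0.5,0],"angular":[0,0,0]},{"gripper":-1,"linear":[0,0.4,0],"angular":[0,0,0]},{"gripper":-1,"linear":[0,0.3,0],"angular":[0,0,0]},{"gripper":-1,"linear":[0,0.1,0],"angular":[0,0,0]},{"gripper":-1,"linear":[0,0.05,0],"angular":[0,0,0]},{"gripper":-1,"linear":[0,0.05,0],"angular":[0,0,0]},{"gripper":-1,"linear":[0,0,0],"angular":[0,0,0]},{"gripper":-1,"linear":[0,0,0],"angular":[0,0,0]},{"gripper":-1,"linear":[0,0,0],"angular":[0,0,0]}]'
python3 - <<'E'
from h import *
im=arm.grab_frame("side")[:,:,::-1];p=proj("side",[.4625,-.148,.05])[0].astype(int);a=p-[60,60]
print("ring px in crop",(proj("side",[[.4625,-.148,.008]])-a)*5)
cv2.imwrite("pics/s6.png",cv2.resize(im[a[1]:a[1]+100,a[0]:a[0]+120],None,fx=5,fy=5,interpolation=cv2.INTER_CUBIC))
E
```

```text
t: 26.28
tool_pos: [0.4627, -0.1477, 0.0536]
tcp_rot: [0.5, -0.5, 0.5, -0.5]
wrist_force: [-2.9, 1.3, 4.9]
opening: 0.239
ring px in crop [[299.93992309 371.93733815]]
```

View pics/s6.png

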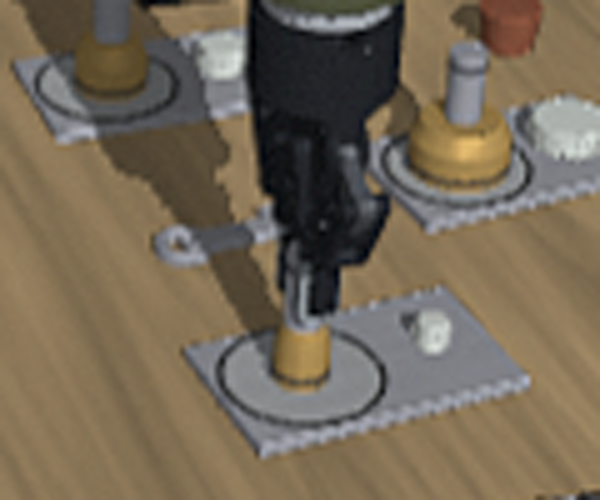

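Head a is seated at (300,375), centred in ring a (300,372). Release and return to head d on the mat.

```bash
python3 -m handwheel '[{"gripper":1,"linear":[0,0,0],"angular":[0,0,0]},{"gripper":1,"linear":[0,0,0],"angular":[0,0,0]},{"gripper":1,"linear":[0,0,0],"angular":[0,0,0]},{"gripper":1,"linear":[0,0,0],"angular":[0,0,0]},{"gripper":1,"linear":[0,0,0],"angular":[0,0,0]},{"gripper":1,"linear":[0,0,0],"angular":[0,0,0]},{"gripper":1,"linear":[0,-1,0],"angular":[0,0,0]},{"gripper":1,"linear":[0,-2,0],"angular":[0,0,0]},{"gripper":1,"linear":[0,-2.5,0],"angular":[0,0,0]},{"gripper":1,"linear":[0,-1.5,0],"angular":[0,0,0]}]' 40
python3 -m handwheel '[{"gripper":1,"linear":[-3.5,0,0.8],"angular":[0,0,0]},{"gripper":1,"linear":[-3.5,0,0.8],"angular":[0,0,0]},{"gripper":1,"linear":[-3.5,0,0.8],"angular":[0,0,0]},{"gripper":1,"linear":[-3.5,0,0.8],"angular":[0,0,0]},{"gripper":1,"linear":[-3.5,0,0.8],"angular":[0,0,0]},{"gripper":1,"linear":[-3.5,0,0.8],"angular":[0,0,0]},{"gripper":1,"linear":[-3.5,0,0.8],"angular":[0,0,0]},{"gripper":1,"linear":[-3.5,0,0.8],"angular":[0,0,0]},{"gripper":1,"linear":[-3.5,0,0.8],"angular":[0,0,0]},{"gripper":1,"linear":[-3.5,0,0.8],"angular":[0,0,0]}]'
python3 -m handwheel '[{"gripper":1,"linear":[-3.5,0,0.8],"angular":[0,0,0]},{"gripper":1,"linear":[-3.5,0,0.8],"angular":[0,0,0]},{"gripper":1,"linear":[-3,0,0.8],"angular":[0,0,0]},{"gripper":1,"linear":[-1.5,0,0.4],"angular":[0,0,0]},{"gripper":1,"linear":[0,0,0],"angular":[0,0,0]},{"gripper":1,"linear":[0,0,0],"angular":[0,0,0]},{"gripper":1,"linear":[0,0,0],"angular":[0,0,0]},{"gripper":1,"linear":[0,0,0],"angular":[0,0,0]},{"gripper":1,"linear":[0,0,0],"angular":[0,0,0]},{"gripper":1,"linear":[0,0,0],"angular":[0,0,0]}]'
```

```text
t: 27.17
tool_pos: [0.4633, -0.1481, 0.1263]
tcp_rot: [-0.5, 0.5, -0.499, 0.501]
wrist_force: [-0.1, -0.6, 0.7]
opening: 0.996
t: 28.0
tool_pos: [0.5428, 0.2042, 0.1243]
tcp_rot: [0.5, -0.5, 0.5, -0.5]
wrist_force: [0.5, 0.6, 0.4]
opening: 0.998
t: 28.83
tool_pos: [0.5707, 0.3163, 0.1236]
tcp_rot: [-0.5, 0.5, -0.5, 0.5]
wrist_force: [0.0, 0.7, 0.4]
opening: 1.0
```

Descend 7.0 cm (y +1 mm) and grip.

```bash
python3 -m handwheel '[{"gripper":1,"linear":[-0.1,1.2,0],"angular":[0,0,0]},{"gripper":1,"linear":[0,1.2,0],"angular":[0,0,0]},{"gripper":1,"linear":[0,1.2,0],"angular":[0,0,0]},{"gripper":1,"linear":[0,1.2,0],"angular":[0,0,0]},{"gripper":1,"linear":[0,1.2,0],"angular":[0,0,0]},{"gripper":1,"linear":[0,0.8,0],"angular":[0,0,0]},{"gripper":1,"linear":[0,0.2,0],"angular":[0,0,0]},{"gripper":1,"linear":[0,0,0],"angular":[0,0,0]},{"gripper":1,"linear":[0,0,0],"angular":[0,0,0]},{"gripper":1,"linear":[0,0,0],"angular":[0,0,0]}]' 40
python3 -m handwheel '[{"gripper":-1,"linear":[0,0,0],"angular":[0,0,0]},{"gripper":-1,"linear":[0,0,0],"angular":[0,0,0]},{"gripper":-1,"linear":[0,0,0],"angular":[0,0,0]},{"gripper":-1,"linear":[0,0,0],"angular":[0,0,0]},{"gripper":-1,"linear":[0,0,0],"angular":[0,0,0]},{"gripper":-1,"linear":[0,0,0],"angular":[0,0,0]},{"gripper":-1,"linear":[0,0,0],"angular":[0,0,0]},{"gripper":-1,"linear":[0,0,0],"angular":[0,0,0]},{"gripper":-1,"linear":[0,0,0],"angular":[0,0,0]},{"gripper":-1,"linear":[0,0,0],"angular":[0,0,0]}]'
```

```text
t: 29.67
tool_pos: [0.5712, 0.3186, 0.0543]
tcp_rot: [0.501, -0.499, 0.5, -0.5]
wrist_force: [0.0, 0.2, -0.1]
opening: 1.001
t: 30.5
tool_pos: [0.5706, 0.3181, 0.0535]
tcp_rot: [-0.5, 0.5, -0.5, 0.5]
wrist_force: [-1.5, -2.0, 3.5]
opening: 0.248
```

```bash
python3 -m handwheel '[{"gripper":-1,"linear":[0,-1,0],"angular":[0,0,0]},{"gripper":-1,"linear":[0,-2,0],"angular":[0,0,0]},{"gripper":-1,"linear":[0,-3,0],"angular":[0,0,0]},{"gripper":-1,"linear":[0,-3,0],"angular":[0,0,0]},{"gripper":-1,"linear":[0,-2,0],"angular":[0,0,0]},{"gripper":-1,"linear":[2,0,0],"angular":[0,0,0]},{"gripper":-1,"linear":[3,0,0],"angular":[0,0,0]},{"gripper":-1,"linear":[3,0,0],"angular":[0,0,0]},{"gripper":-1,"linear":[3,0,0],"angular":[0,0,0]},{"gripper":-1,"linear":[3,0,0],"angular":[0,0,0]}]' 60
python3 -m handwheel '[{"gripper":-1,"linear":[3,0,-0.1],"angular":[0,0,0]},{"gripper":-1,"linear":[3,0,-0.1],"angular":[0,0,0]},{"gripper":-1,"linear":[3,0,-0.1],"angular":[0,0,0]},{"gripper":-1,"linear":[3,0,-0.1],"angular":[0,0,0]},{"gripper":-1,"linear":[3,0,-0.1],"angular":[0,0,0]},{"gripper":-1,"linear":[3,0,-0.1],"angular":[0,0,0]},{"gripper":-1,"linear":[3,0,-0.1],"angular":[0,0,0]},{"gripper":-1,"linear":[3,0,-0.1],"angular":[0,0,0]},{"gripper":-1,"linear":[3,0,-0.1],"angular":[0,0,0]},{"gripper":-1,"linear":[3,0,-0.1],"angular":[0,0,0]}]'
python3 -m handwheel '[{"gripper":-1,"linear":[3,0,0],"angular":[0,0,0]},{"gripper":-1,"linear":[3,0,0],"angular":[0,0,0]},{"gripper":-1,"linear":[3,0,0],"angular":[0,0,0]},{"gripper":-1,"linear":[3,0,0],"angular":[0,0,0]},{"gripper":-1,"linear":[3,0,0],"angular":[0,0,0]},{"gripper":-1,"linear":[3,0,0],"angular":[0,0,0]},{"gripper":-1,"linear":[2.4,0,0],"angular":[0,0,0]},{"gripper":-1,"linear":[0,0,0],"angular":[0,0,0]},{"gripper":-1,"linear":[0,0,0],"angular":[0,0,0]},{"gripper":-1,"linear":[0,0,0],"angular":[0,0,0]}]'
```

```text
t: 31.33
tool_pos: [0.5697, 0.1773, 0.1629]
tcp_rot: [-0.5, 0.5, -0.5, 0.5]
wrist_force: [0.1, 0.1, -4.2]
opening: 0.244
t: 32.17
tool_pos: [0.5598, -0.1228, 0.163]
tcp_rot: [0.5, -0.5, 0.5, -0.5]
wrist_force: [0.7, -0.1, -3.4]
opening: 0.24
t: 33.0
tool_pos: [0.5602, -0.325, 0.1627]
tcp_rot: [0.5, -0.5, 0.501, -0.499]
wrist_force: [0.8, 0.2, -3.8]
opening: 0.241
```

```bash
python3 -m handwheel '[{"gripper":-1,"linear":[0.15,1.5,0],"angular":[0,0,0]},{"gripper":-1,"linear":[0,1.7,0],"angular":[0,0,0]},{"gripper":-1,"linear":[0,1.7,0],"angular":[0,0,0]},{"gripper":-1,"linear":[0,1.7,0],"angular":[0,0,0]},{"gripper":-1,"linear":[0,1.2,0],"angular":[0,0,0]},{"gripper":-1,"linear":[0,0.7,0],"angular":[0,0,0]},{"gripper":-1,"linear":[0,0.3,0],"angular":[0,0,0]},{"gripper":-1,"linear":[0,0,0],"angular":[0,0,0]},{"gripper":-1,"linear":[0,0,0],"angular":[0,0,0]},{"gripper":-1,"linear":[0,0,0],"angular":[0,0,0]}]'
python3 - <<'E'
from h import *
im=arm.grab_frame("side")[:,:,::-1];p=proj("side",[.5607,-.3265,.05])[0].astype(int);a=p-[60,60]
print("ring px in crop",(proj("side",[[.5607,-.3265,.008],[.5607,-.3265,.028]])-a)*5)
cv2.imwrite("pics/s7.png",cv2.resize(im[a[1]:a[1]+100,a[0]:a[0]+120],None,fx=5,fy=5,interpolation=cv2.INTER_CUBIC))
E
```

```text
t: 33.83
tool_pos: [0.5614, -0.3277, 0.0768]
tcp_rot: [-0.5, 0.5, -0.499, 0.501]
wrist_force: [0.4, 0.5, -3.9]
opening: 0.235
ring px in crop [[290.34496896 371.58340059]
 [295.38013182 338.61288695]]
```

View pics/s7.png

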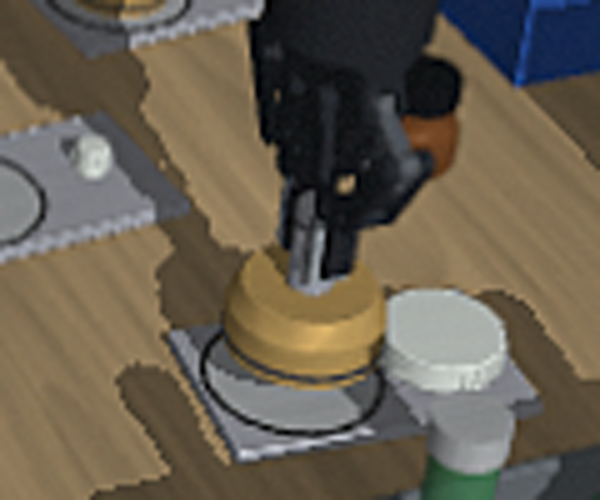

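Head d is upright. Its bell (225–386) sits about 2 mm to the right of the ring (203–383) and clear of the cap. Nudge it 1 mm in each axis and lower it.

```bash
python3 -m handwheel '[{"gripper":-1,"linear":[-0.1,0.6,-0.1],"angular":[0,0,0]},{"gripper":-1,"linear":[0,0.6,0],"angular":[0,0,0]},{"gripper":-1,"linear":[0,0.5,0],"angular":[0,0,0]},{"gripper":-1,"linear":[0,0.3,0],"angular":[0,0,0]},{"gripper":-1,"linear":[0,0.2,0],"angular":[0,0,0]},{"gripper":-1,"linear":[0,0.1,0],"angular":[0,0,0]},{"gripper":-1,"linear":[0,0.05,0],"angular":[0,0,0]},{"gripper":-1,"linear":[0,0,0],"angular":[0,0,0]},{"gripper":-1,"linear":[0,0,0],"angular":[0,0,0]},{"gripper":-1,"linear":[0,0,0],"angular":[0,0,0]}]'
```

```text
t: 34.72
tool_pos: [0.5591, -0.3261, 0.0536]
tcp_rot: [0.5, -0.5, 0.5, -0.5]
wrist_force: [-10.2, 4.9, 13.0]
opening: 0.241
```

Contact made. Release, rise, and back away so the top view is clear.

```bash
python3 -m handwheel '[{"gripper":1,"linear":[0,0,0],"angular":[0,0,0]},{"gripper":1,"linear":[0,0,0],"angular":[0,0,0]},{"gripper":1,"linear":[0,0,0],"angular":[0,0,0]},{"gripper":1,"linear":[0,0,0],"angular":[0,0,0]},{"gripper":1,"linear":[0,0,0],"angular":[0,0,0]},{"gripper":1,"linear":[0,0,0],"angular":[0,0,0]},{"gripper":1,"linear":[0,-1,0],"angular":[0,0,0]},{"gripper":1,"linear":[0,-2.5,0],"angular":[0,0,0]},{"gripper":1,"linear":[0,-3.5,0],"angular":[0,0,0]},{"gripper":1,"linear":[0,-3.5,0],"angular":[0,0,0]}]' 40
python3 -m handwheel '[{"gripper":1,"linear":[0,-3,-2.5],"angular":[0,0,0]},{"gripper":1,"linear":[0,-2,-3],"angular":[0,0,0]},{"gripper":1,"linear":[0,0,-3.5],"angular":[0,0,0]},{"gripper":1,"linear":[0,0,-3.5],"angular":[0,0,0]},{"gripper":1,"linear":[0,0,-3.5],"angular":[0,0,0]},{"gripper":1,"linear":[0,0,-3.5],"angular":[0,0,0]},{"gripper":1,"linear":[1,0,-3.5],"angular":[0,0,0]},{"gripper":1,"linear":[2,0,-3],"angular":[0,0,0]},{"gripper":1,"linear":[3,0,-2],"angular":[0,0,0]},{"gripper":1,"linear":[0,0,0],"angular":[0,0,0]}]'
python3 - <<'E'
from h import *
im=arm.grab_frame("top")[:,:,::-1]
cv2.imwrite("pics/t4.png",cv2.resize(im[75:225,165:465],None,fx=2.66,fy=2.66,interpolation=cv2.INTER_CUBIC))
E
```

```text
t: 35.55
tool_pos: [0.5587, -0.3256, 0.1574]
tcp_rot: [0.5, -0.5, 0.501, -0.499]
wrist_force: [0.9, -0.8, -0.2]
opening: 0.998
t: 36.38
tool_pos: [0.276, -0.39, 0.2082]
tcp_rot: [-0.498, 0.5, -0.5, 0.502]
wrist_force: [0.5, 0.0, 0.6]
opening: 1.0
```

View pics/t4.png

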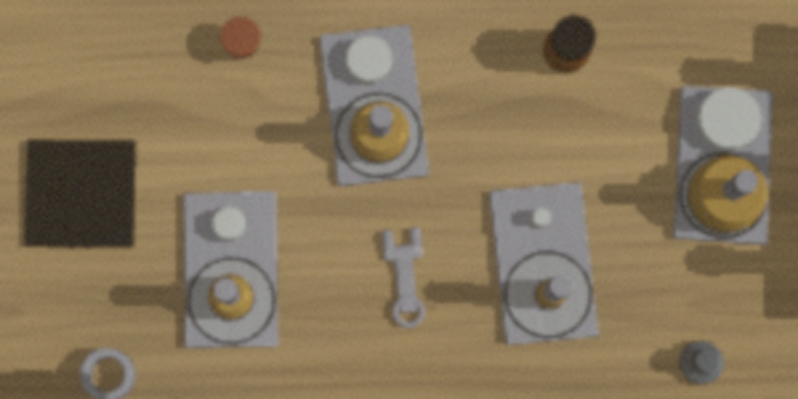

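All heads stand upright in their own rings and the mat is empty. I'll put numbers on the centring from the shank tops: a (558,286), b (228,291), c (381,117), d (743,183).

Run:
```python
from h import *
T={'a':(558,286),'b':(228,291),'c':(381,117),'d':(743,183)}
R={'a':(462.8,-148),'b':(461,168),'c':(626.5,18.5),'d':(560.6,-326.4)}
im=cv2.imread("pics/t4.png");hs=cv2.cvtColor(im,cv2.COLOR_BGR2HSV)
m=((hs[...,1]>120)&(hs[...,0]>12)&(hs[...,0]<28)).astype(np.uint8)
for k in T:
    s=onplane("top",np.array(T[k])/2.66+[165,75],.085)[0,:2]*1000
    q=(proj("top",[R[k][0]/1000,R[k][1]/1000,.03])[0]-[165,75])*2.66
    mm=np.zeros_like(m);cv2.circle(mm,tuple(q.astype(int)),48,1,-1)
    c=cv2.findContours(m&mm,cv2.RETR_EXTERNAL,cv2.CHAIN_APPROX_NONE)[0];c=max(c,key=cv2.contourArea)
    (x,y),r=cv2.minEnclosingCircle(c);f=onplane("top",np.array([x,y])/2.66+[165,75],.025)[0,:2]*1000
    print(k,"shank err",(s-R[k]).round(1),"bell err",(f-R[k]).round(1),"r mm",round(r/2.66*2.6,1))
```

```text
a shank err [-1.8  1.5] bell err [-9.5  5.6] r mm 4.9
b shank err [-0.5 -3.9] bell err [ 0.4 -1.9] r mm 19.9
c shank err [-1.3 -1.2] bell err [-0.9 -1.6] r mm 27.6
d shank err [-3.8  2. ] bell err [-2.8 -1.3] r mm 38.1
```

All heads are within about 3–4 mm of their ring centres. The bell-a figure isn't usable because its mask caught only a 5 mm radius patch, but the shank shows about 2 mm. Handing in.

```bash
python3 -c "
from station import arm
print(arm.close_job())"
```

```text
the job is handed in; nothing more can be done
None
```

The job is handed in: all four capping heads stand upright and released on their own stands, and the mat is empty. I parked d on the mat, moved b, c and a onto their own stands, then moved d onto its stand. By the robot's clock it took about 36 s, with wrist force readings of at most about 17 N.

The last top view gave these distances from the ring centres. It resolves about 2.6 mm per pixel.

| Head | Distance from ring centre | Measured from |
|---|---|---|
| a | about 2 mm | shank only |
| b | 2–4 mm | bell and shank |
| c | about 2 mm | bell and shank |
| d | 3–4 mm | bell and shank |

- **Check that failed:** the bell reading for a gave about 11 mm, but its colour mask caught only part of the bell, so I set it aside. The side view before release also showed a centred.
- **Check that disagreed:** the y offset of d came out at +2.0 mm from the shank and −1.3 mm from the bell. Both put it about 3 mm back from centre in x.

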